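# Egg into the wire basket, basket held ready over the pan

## Robot

A 6-joint arm with a two-finger parallel gripper is mounted at the origin on a cart in front of the work surface, level with it; the furniture and walls round the work are solid. World frame = base frame: x ahead of the robot, y to its left, z up, the work surface at z = 0. Lengths are in mm, angles in rad, forces in N, time in s.
With the tool pointing down it reaches from about 375 to 925 mm from the base axis. Payload 5.7 kg.
Tool frame: the origin (TCP) lies on the front face of the gripper's body, between the roots of the fingers; the fingertips stand 73 mm ahead of it and the grasp point (between the pads) lies 54 mm ahead of it (manip.grip_depth is the distance from the TCP to the grasp point, in mm); z points along the fingers, y is the line along which they close (so a half turn about z gives the same grasp; the last joint's range is limited). The gripper opens to 85 mm and grips with 20 to 120 N. Pads are 22 mm wide; open, the fingers measure 114 mm over their backs; the gripper's body (76 mm by 85 mm) begins 54 mm behind the grasp point. The pads swing forward as they close: fully open they stand 13 mm farther back than shut.
Start: joints at [-1.41, 0.359, 1.51, -0, 1.272, -0.115], TCP at [163.377, -577.305, 303.867] pointing down, gripper open.
Joint ranges: [-2.97, 2.97], [-1.01, 2.36], [0.21, 2.38], [-0.96, 4.11], [0.2, 2.71], [-2.98, 2.98]. Speed limits (rad/s): [2.39, 2.39, 3.14, 3.14, 3.14, 3.14].

## Interface

Orientations are given as a rotation vector (axis times angle).
In Python, from cell import manip gives the robot as it stands.
- The arm moves only by the tool apply_moves, never from a script. Its arguments are lists of equal length, an entry for each row: "travel": the shift along the tool's x, y, z in m, a list of three; "rotation": the turn, a rotation vector about the tool's x, y, z in rad, a list of three; "grip": the closure, from -1 (fully open) to 1 (shut). A call has 1 to 10 rows; each row is the pose to reach, as a shift and turn from the pose commanded when the call began, along the tool's axes at that moment; what a row does not reach only later rows make up. A row lasts 1/10 s, in which the tool goes at most 50 mm and 8.59 degrees, less where a joint would pass 70% of its speed; a pose out of reach is approached as far as the arm can. A call with a gripper value outside its range is refused whole. The fingers move at their own pace and stop on an object; "grip_force" is the grip in N (left out, the last holds). Time passes only in rows, so rows that repeat a pose let the fingers close. It gives the time, the measured TCP pose, the force, the opening and the grip force at its end, in the units of the state.
- manip.sense(): the state, without advancing time (a new reading comes with each control period).
- manip.read_camera(name): name is "scene" or "top" or "wrist"; returns the picture (420x560x3 uint8, red, green, blue); there is no depth.
- manip.get_calibration(name): a dict with "fovy" (degrees; the focal length in pixels is half the picture's height over the tangent of half this angle, whatever the lens; pixels are square), "cx", "cy" (the principal point, pixels), "D" ([k1, k2, p1, p2, k3] as OpenCV has them; the pictures are not rectified), "world_from_camera" (4x4, takes a point from camera to world coordinates); the wrist camera has in their place "hand_eye" (4x4, takes a point from camera to tool coordinates, whose origin is the TCP and whose axes are the flange's). Camera axes: x right, y down, z forward; pixel columns grow to the right and rows downward; lengths in mm; the calibration is good to about 2 mm. A picture is of the moment at which its call begins: read the wrist's pose just before it. get_calibration takes no time and is no camera call.
- manip.finish_job(): hands the job in; it is judged then, once.
The state is a dict: "t": time; "q": joint angles; "joint_velocities": joint speeds; "effort": joint torques, N m; "tool_pos": TCP position; "tool_rot": TCP orientation; "contact_force": force on the tool from outside, world axes, zero at the start; "wrist_torque": the same for the moment, N m; "opening": finger opening in mm; "grip_force": force on a finger pad.
Only numpy, scipy, OpenCV 4.12 (cv2) and the standard library are available. Lean on these libraries where they do the work, as an engineer would, in place of code of your own. Each camera call takes 0.05 s, during which the arm holds its last target. There are 200 camera calls.

## Task

Pick the egg out of the white two-hole tray with a light grip, lower it gently (never drop it) so that it stands upright in the empty ring of the wire egg basket, and let go of it. Then take the basket by its upright black handle, carry it over the stack of lids and the small jar without knocking them, and hold it level just above the steel pan, a finger's breadth or two over the rim, centred and square with the opening so that it could go straight down, but never touching or shifting the pan. The cold water goes in first, so do not lower the basket or let go: finish while holding it still there, with both eggs in it.

Things in the scene. Friction and masses are not known exactly. Their poses are not given: they have to be found in the camera images.
- egg: the hen's egg to load, 43 mm across at its widest and 57 mm tall, 58 g; it stands upright, big end down, in one hole of the white tray. Origin at the centre of its underside (big end), z up along the egg; widest 26 mm above the origin. In the tray the origin is about 6 mm above the work surface and the tray's top 16 mm above it.
- tray: low white plastic tray that stays put, 104 x 56 x 16 mm, with two round 34 mm holes 50 mm apart along its x; the egg is in the hole at +x. Origin at the centre of the underside.
- basket: open wire egg basket of bright steel, 118 mm (x) by 136 mm (y) outside, 64 mm high, walls and floor 3 mm, 340 g. Origin at the centre of the underside, z up. On its floor two wire rings (inner radius 15 mm) keep eggs upright: at x = -25 mm (taken) and x = +28 mm (empty), y = 0. Inside it is 130 mm wide in y: open the fingers only a little to let go there. Handle on the -x side.
- handle_grip (a point): centre of the basket's black upright handle grip, 61 mm from the basket's centre on its -x side and 155 mm above its underside. The grip is 14 mm thick along the basket's x, 26 mm wide along y and reaches from 118 to 190 mm above the underside; a firm grip across its thickness (60 N or more) keeps the basket level.
- empty_ring (a point): centre of the empty wire ring in the basket, level with the ring's top, 12 mm above the basket's underside; axes as the basket's. An egg standing in it has its underside 8 mm below this point.
- basket_foot (a point): centre of the basket's underside, axes as the basket's.
- second_egg: an egg like the first, already standing in the basket's ring on the handle side; it stays there. Origin at the centre of its underside.
- pan: open steel gastronorm pan, 160 mm (x) by 174 mm (y) over its flange, 99 mm high, opening 142 mm (x) by 156 mm (y), 750 g. Origin at the centre of the underside, long side along its y.
- pan_mouth (a point): centre of the pan's mouth, level with the rim, 99 mm above its underside; axes as the pan's.
- lid_stack: stack of black plastic cup lids, 87 mm across and 113 mm tall, 150 g, stands between the basket and the pan; leave it alone. Origin at the centre of its underside.
- shaker: small glass jar with a yellow cap, 42 mm across and 96 mm tall, stands behind the lid stack; leave it alone. Origin at the centre of its underside.

How it is judged (in metres and radians):
On the way, in this order (a step that is already met when the one before it is completed fails the run):
1. the egg, still held, is down inside the basket at its ring (underside less than 25 mm above the basket's underside) (z of egg in the frame of basket below 0.025 m and horizontal distance between egg and empty_ring below 0.02 m and contact force between the fingers and egg above 1 N), for 0.1 s.
2. the egg is let go and stands still, upright in its ring (distance between egg and empty_ring below 0.018 m and angle between egg's own z axis and vertical below 0.35 rad and contact force between the fingers and egg below 0.1 N and linear speed of egg below 0.02 m/s), for 0.3 s.
3. the basket is lifted by its handle, well clear of the surface (height (world z) of basket_foot above 0.1 m and contact force between the fingers and basket above 2 N), for 0.1 s.
At the end, for the whole second after the job is handed in: The basket hangs in the fingers, still and level within 7 degrees, its foot 5 to 45 mm above the pan's rim, centred within 11 mm and square within 7 degrees, not touching the pan; the egg stands in its ring and the second egg is still in the basket (horizontal distance between basket_foot and pan_mouth below 0.011 m and angle between the x axis of basket and the x axis of pan, either way round below 0.12 rad and z of basket_foot in the frame of pan_mouth between 0.005 and 0.045 m and angle between basket's own z axis and vertical below 0.12 rad and linear speed of basket below 0.015 m/s and contact force between the fingers and basket above 2 N and contact force between basket and pan below 0.1 N and distance between egg and empty_ring below 0.025 m and angle between egg's own z axis and vertical below 0.5 rad and z of second_egg in the frame of basket below 0.03 m and horizontal distance between second_egg and basket below 0.05 m); the arm keeps its last pose, push and grip.
It fails at once if the basket touches the pan (contact force between basket and pan above 0.5 N).
It fails at once if the pan is pushed (more than 15 mm) (distance of pan from where it was at the start of the episode above 0.015 m).
It fails at once if the lid stack or the jar is knocked (moved more than 15 mm or tipped) (distance of any of lid_stack, shaker from where it was at the start of the episode above 0.015 m or angle between any of lid_stack, shaker's own z axis and vertical above 0.3 rad).
It fails at once if the egg is pressed or dropped hard on the basket (more than 20 N) (contact force between egg and basket above 20 N).
It fails at once if the egg is squeezed hard (more than 120 N over both fingers) (contact force between the fingers and egg above 120 N).
It also fails if it takes over 67 s, if anything falls off the work surface, if the arm or the gripper's body presses on something with over 40 N, if the wrist force passes 120 N, or if a joint passes its speed limit or range.

## Working session

There is one attempt and no reset: what is moved stays moved. The work goes in short steps, Python scripts to look and compute and a tool call to move; the robot and the scene stay as the last step left them, time stands still between calls to the robot, and variables do not carry over. Pictures are saved under pics/ and viewed, at most 10 in all, crops included, and the job is handed in when it is done.

Besides the shell and the picture viewer there is one more tool, called after "Emit:" in YAML: its name, and indented under it one key for each argument. apply_moves: Moves the arm, as the interface text tells. Its arguments: {"type":"object","properties":{"travel":{"type":"array","items":{"type":"array","items":{"type":"number"}}},"rotation":{"type":"array","items":{"type":"array","items":{"type":"number"}}},"grip":{"type":"array","items":{"type":"number"}},"grip_force":{"type":"number"}},"required":["travel","rotation","grip"]}

```bash
mkdir -p pics; ls
cat > h.py <<'E'
import numpy as np, cv2
from scipy.spatial.transform import Rotation as R
from cell import manip
def snap(n,f):
    im=manip.read_camera(n); cv2.imwrite('pics/'+f+'.png',cv2.cvtColor(im,cv2.COLOR_RGB2BGR)); return im
def cal(n,st=None):
    c=manip.get_calibration(n); f=210/np.tan(np.radians(c['fovy']/2))
    K=np.array([[f,0,c['cx']],[0,f,c['cy']],[0,0,1.]])
    if n=='wrist':
        st=st or manip.sense(); T=np.eye(4); T[:3,:3]=R.from_rotvec(st['tool_rot']).as_matrix(); T[:3,3]=st['tool_pos']
        W=T@np.array(c['hand_eye'])
    else: W=np.array(c['world_from_camera'])
    return K,np.array(c['D'],float),W
def px(n,uv,z,st=None):
    "pixels -> world points on plane(s) z"
    K,D,W=cal(n,st); uv=np.array(uv,float).reshape(-1,1,2)
    d=cv2.undistortPoints(uv,K,D)[:,0]; d=np.c_[d,np.ones(len(d))]@W[:3,:3].T
    o=W[:3,3]; return o+d*((np.broadcast_to(z,len(d))-o[2])/d[:,2])[:,None]
def proj(n,P,st=None):
    K,D,W=cal(n,st); V=np.linalg.inv(W)
    return cv2.projectPoints(np.array(P,float).reshape(-1,1,3),cv2.Rodrigues(V[:3,:3])[0],V[:3,3],K,D)[0][:,0]
E
python3 - <<'E'
from h import *
print(manip.sense())
a=snap('top','top1');b=snap('scene','scene1')
for n in('top','scene','wrist'):print(cal(n)[2].round(3), manip.get_calibration(n)['fovy'])
E
```

```text
pics
{'t': 0.0, 'q': array([-1.41009879e+00,  3.59499625e-01,  1.51146356e+00,  9.47469784e-06,
        1.27249412e+00, -1.15092398e-01]), 'joint_velocities': array([-2.00529597e-03,  1.03661231e-03,  7.94060216e-04, -1.60893671e-05,
        3.46754425e-04,  2.66722569e-04]), 'effort': array([-9.01794992e-04, -5.27622056e+01, -2.78620434e+01,  1.47135518e-05,
        1.33195566e-02,  1.80504929e-05]), 'tool_pos': array([ 163.29361407, -576.76931784,  303.0448187 ]), 'tool_rot': array([-3.10992515e+00, -4.31577581e-01,  5.25338437e-05]), 'contact_force': array([-0.49149569,  0.282745  ,  0.0931244 ]), 'wrist_torque': array([-0.00537242,  0.01407975, -0.03133312]), 'grip_force': 0.0, 'opening': 85.45683583976485}
[[ 3.90000e-02 -9.79000e-01  2.02000e-01  4.05144e+02]
 [-9.99000e-01 -3.80000e-02  6.00000e-03 -4.42000e+00]
 [ 2.00000e-03 -2.02000e-01 -9.79000e-01  9.55171e+02]
 [ 0.00000e+00  0.00000e+00  0.00000e+00  1.00000e+00]] 53.82937194834345
[[-8.41000e-01 -3.49000e-01  4.14000e-01  2.24868e+02]
 [-5.41000e-01  5.37000e-01 -6.47000e-01  5.48266e+02]
 [ 4.00000e-03 -7.68000e-01 -6.40000e-01  6.32253e+02]
 [ 0.00000e+00  0.00000e+00  0.00000e+00  1.00000e+00]] 55.708013739260785
[[ 2.71000e-01 -9.16000e-01 -2.96000e-01  2.38204e+02]
 [-9.62000e-01 -2.59000e-01 -8.20000e-02 -5.54653e+02]
 [-2.00000e-03  3.07000e-01 -9.52000e-01  3.71773e+02]
 [ 0.00000e+00  0.00000e+00  0.00000e+00  1.00000e+00]] 66.05931711870238
```

```bash
python3 -c "
import cv2
for n in('top1','scene1'):
    i=cv2.imread(f'pics/{n}.png');cv2.imwrite(f'pics/{n}b.png',cv2.resize(i,(800,600),interpolation=cv2.INTER_CUBIC))"
```

```text
(no output)
```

View pics/top1b.png

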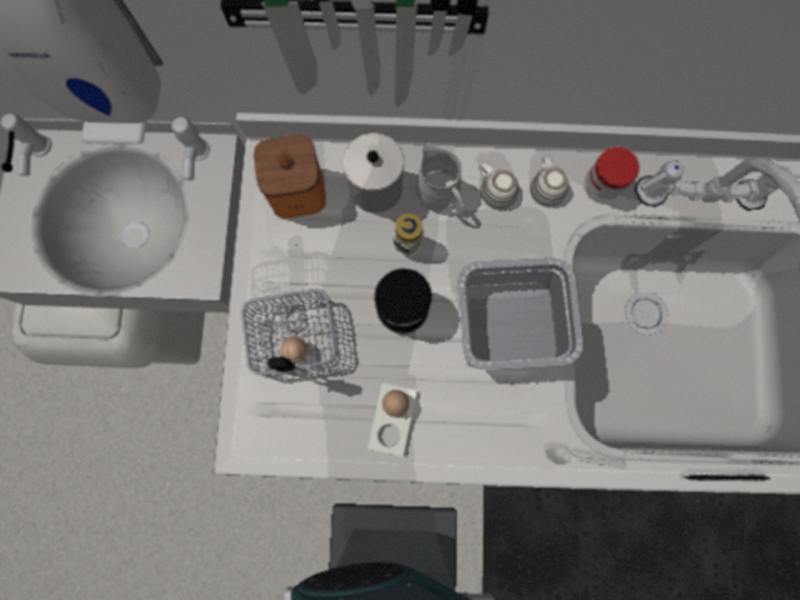

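View pics/scene1b.png

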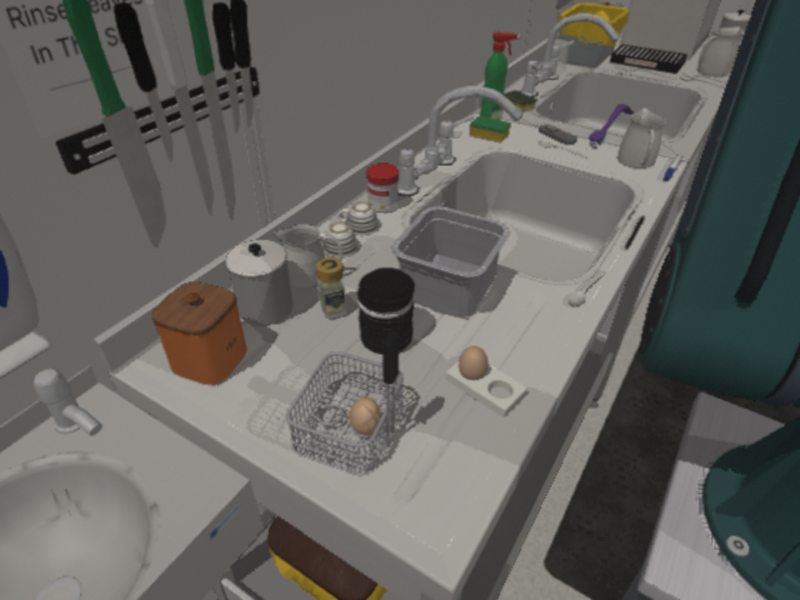

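The top view (800 px scale) shows the basket around (290,335), its handle at (281,364), the tray egg at (396,402), lids at (403,300), the jar at (408,232) and the pan around (520,313). The scene view agrees. Next I'll zoom in to measure.

```bash
python3 -c "
import cv2
i=cv2.imread('pics/top1.png')[175:325,160:260];cv2.imwrite('pics/c1.png',cv2.resize(i,None,fx=4,fy=4,interpolation=cv2.INTER_CUBIC))
j=cv2.imread('pics/top1.png')[175:325,240:415]
a=cv2.resize(i,None,fx=4,fy=4,interpolation=cv2.INTER_CUBIC)
b=cv2.resize(j,None,fx=4,fy=4,interpolation=cv2.INTER_CUBIC)
cv2.imwrite('pics/c2.png',b)
k=cv2.imread('pics/scene1.png')[240:340,190:290]
c=cv2.resize(k,None,fx=4,fy=4,interpolation=cv2.INTER_CUBIC)
import numpy as np
m=np.zeros((600,800,3),np.uint8);m[:,:400]=a;m[:400,400:]=c;cv2.imwrite('pics/c1.png',m)
"
```

```text
(no output)
```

View pics/c1.png

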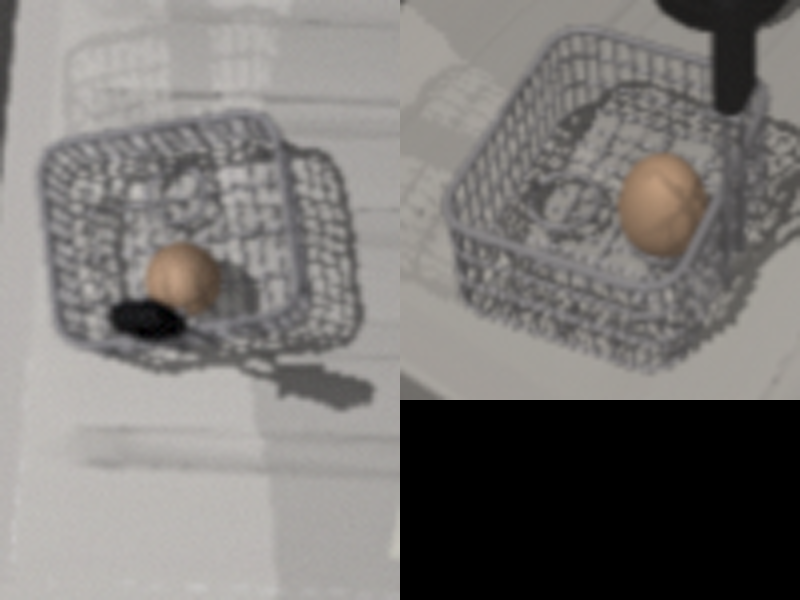

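View pics/c2.png

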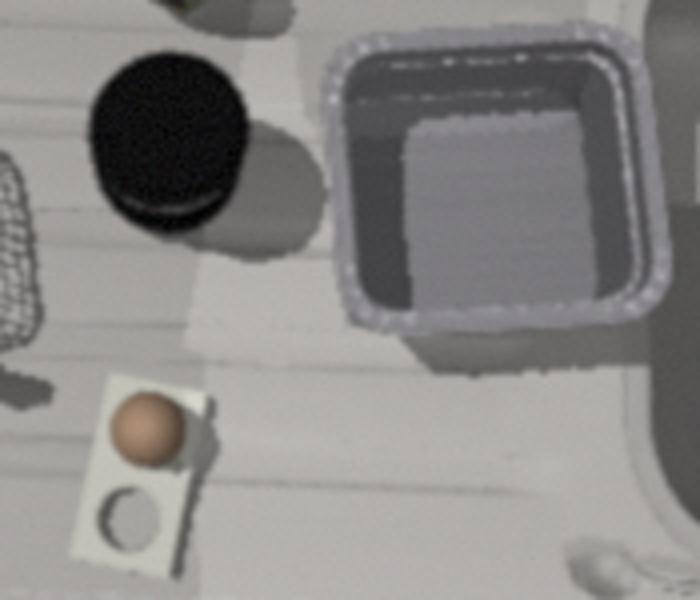

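```bash
cat > m1.py <<'E'
from h import *
from scipy.optimize import least_squares
c1=lambda p:(np.array(p,float)+.5)/4-.5+[160,175]
c2=lambda p:(np.array(p,float)+.5)/4-.5+[240,175]
cs=lambda p:(np.array(p,float)-[400,0]+.5)/4-.5+[190,240]
def fit(E,hx,hy,x0):
    # E: dict edge-> world pts; edges +x,-x,+y,-y
    def f(p):
        c,s=np.cos(p[2]),np.sin(p[2]); r=[]
        for e,P in E.items():
            d=P[:,:2]-p[:2]; l=np.c_[d@[c,s],d@[-s,c]]
            sg=1 if e[0]=='+' else -1; k=0 if e[1]=='x' else 1
            r+=list(l[:,k]-sg*(hx,hy)[k])
        return r
    s=least_squares(f,x0); return s.x,np.round(s.fun,1)
B={'+y':[(42,170),(57,325)],'-y':[(280,150),(303,290)],'+x':[(60,148),(250,112)],'-x':[(85,348),(290,322)]}
print('basket',*fit({k:px('top',c1(v),63) for k,v in B.items()},59,68,[450,200,-.1]))
P={'+y':[(327,100),(343,290)],'-y':[(651,70),(668,270)],'+x':[(360,40),(610,25)],'-x':[(380,330),(635,311)]}
print('pan',*fit({k:px('top',c2(v),98) for k,v in P.items()},80,87,[450,-150,-.1]))
S={'+y':[(447,210),(540,45)],}
print('scene rim corners',px('scene',cs([(562,28),(447,208),(668,290),(765,90)]),63).round(0)[:,:2])
print('egg',px('top',c2([(148,429)]),33),px('scene',[(473/800*560,363*.7)],33))
print('hole',px('top',c2([(132,519)]),16),'egg2',px('top',c1([(183,279)]),33),'scene',px('scene',cs([(661,204)]),33))
print('ring',px('top',c1([(190,197)]),12),px('scene',cs([(572,207)]),12))
print('handle',px('top',c1([(147,317)]),190),'lid',px('top',c2([(170,128)]),113),'jar',px('top',[(409*.7,226*.7)],96))
E
python3 m1.py
```

```text
basket [5.33066233e+02 1.68183684e+02 1.98513317e-01] [-2.3 -1.2  2.7  0.9 -3.3  0.2  3.3 -0.2]
pan [ 5.71856866e+02 -1.77466264e+02  9.59339291e-02] [-0.3 -0.7 -1.3  2.3 -3.  -2.2  1.6  3.6]
scene rim corners [[602. 124.]
 [576. 241.]
 [469. 223.]
 [495. 104.]]
egg [[434.19497125   1.88520964  33.        ]] [[433.68967927   5.54303617  33.        ]]
hole [[385.05893042   8.89939729  16.        ]] egg2 [[510.75569513 164.75869925  33.        ]] scene [[511.69563893 168.23981233  33.        ]]
ring [[560.8802115  168.07837961  12.        ]] [[556.97203997 179.8446598   12.        ]]
handle [[474.46870446 151.35421994 190.        ]] lid [[586.6705878   -3.91816586 113.        ]] jar [[698.53805565  -8.96629482  96.        ]]
```

```bash
cat >> h.py <<'E'
def mv(*tg):
    "tg: (x,y,z,yaw) world targets mm -> tool-frame travel (m) and rotation from the present pose, tool kept vertical"
    st=manip.sense(); A=R.from_rotvec(st['tool_rot']); 
    for x,y,z,w in tg:
        tr=A.inv().apply(np.array([x,y,z])-st['tool_pos'])/1000
        B=R.from_euler('z',w)*R.from_euler('x',np.pi)
        print('travel',tr.round(4),'rot',(A.inv()*B).as_rotvec().round(4))
def yaw():
    M=R.from_rotvec(manip.sense()['tool_rot']).as_matrix(); return np.arctan2(M[1,0],M[0,0])
E
python3 -c "
from h import *
print(yaw());mv((440,-300,300,.2),(434,3,220,.2))"
```

```text
0.27571592252036853
travel [ 0.3416 -0.191   0.0035] rot [-0.0017 -0.0001  0.0757]
travel [ 0.4183 -0.4841  0.084 ] rot [-0.0017 -0.0001  0.0757]
```

Emit:
apply_moves:
  travel:
    - [0.342,-0.191,0.0]
    - [0.342,-0.191,0.0]
    - [0.342,-0.191,0.0]
    - [0.342,-0.191,0.0]
    - [0.342,-0.191,0.0]
    - [0.342,-0.191,0.0]
    - [0.342,-0.191,0.0]
    - [0.342,-0.191,0.0]
    - [0.418,-0.484,0.0]
    - [0.418,-0.484,0.083]
  rotation:
    - [0,0,0.0757]
    - [0,0,0.0757]
    - [0,0,0.0757]
    - [0,0,0.0757]
    - [0,0,0.0757]
    - [0,0,0.0757]
    - [0,0,0.0757]
    - [0,0,0.0757]
    - [0,0,0.0757]
    - [0,0,0.0757]
  grip: [-1,-1,-1,-1,-1,-1,-1,-1,-1,-1]
  grip_force: 25

```text
t: 1.1
tool_pos: [440.0, -201.8, 289.3]
tool_rot: [3.124, 0.314, 0.005]
contact_force: [-0.1, 0.9, -0.5]
opening: 85.6
grip_force: 0.0
```

```bash
python3 -c "
from h import *
print(manip.sense()['tool_pos'],yaw());mv((434,3,220,.2))"
```

```text
[ 439.97487906 -201.81547038  289.31274525] 0.20050512968477086
travel [ 0.0347 -0.2021  0.069 ] rot [ 0.0022 -0.0028  0.0005]
```

Emit:
apply_moves:
  travel:
    - [0.034,-0.201,0.069]
    - [0.034,-0.201,0.069]
    - [0.034,-0.201,0.069]
    - [0.034,-0.201,0.069]
    - [0.034,-0.201,0.069]
    - [0.034,-0.201,0.069]
    - [0.034,-0.201,0.069]
    - [0.034,-0.201,0.069]
  rotation:
    - [0,0,0]
    - [0,0,0]
    - [0,0,0]
    - [0,0,0]
    - [0,0,0]
    - [0,0,0]
    - [0,0,0]
    - [0,0,0]
  grip: [-1,-1,-1,-1,-1,-1,-1,-1]

```text
t: 1.9
tool_pos: [432.3, -0.2, 219.7]
tool_rot: [3.126, 0.312, 0.002]
contact_force: [-0.4, -0.2, -0.0]
opening: 85.5
grip_force: 0.0
```

```bash
python3 -c "
from h import *
s=manip.sense();print(s['tool_pos'],s['tool_rot'],yaw())
i=snap('wrist','w1')
cv2.imwrite('pics/w1b.png',cv2.resize(cv2.imread('pics/w1.png'),(800,600),interpolation=cv2.INTER_CUBIC))
for z in(20,32):print(proj('wrist',[[434,3,z]],s)/.7)"
```

```text
[ 4.32315620e+02 -1.62241479e-01  2.19739903e+02] [3.12550759e+00 3.12304047e-01 1.60742073e-03] 0.19918129622534966
[[398.57188694 285.8291822 ]]
[[398.45852515 291.45546044]]
```

View pics/w1b.png

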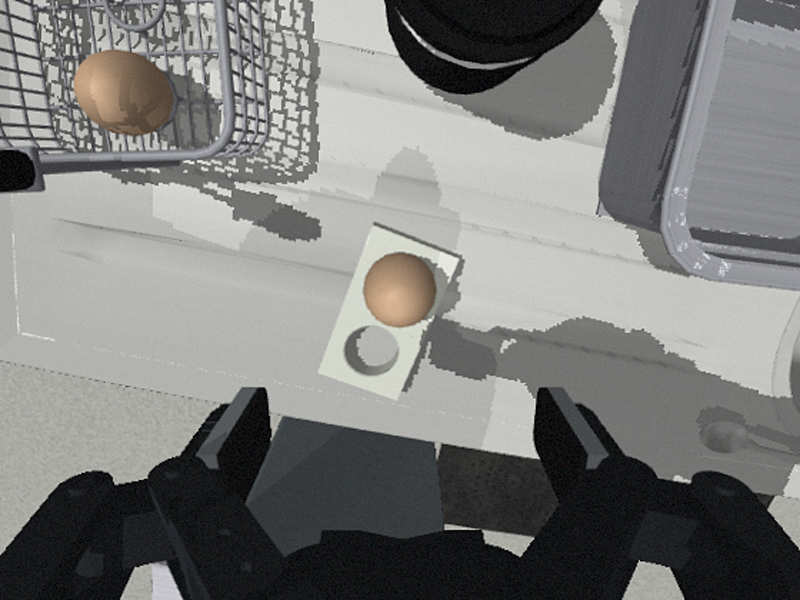

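The wrist view puts the egg at (400,289), against a predicted (398,291), so the estimate is good to about 1 mm.

```bash
python3 -c "
from h import *
e=px('wrist',np.array([[400,289]])*.7,34)[0];print(e)
mv((e[0],e[1],130,.2),(e[0],e[1],91,.2))"
```

```text
[436.18866535   2.40278904  34.        ]
travel [ 0.0042 -0.0019  0.0898] rot [ 0.0006 -0.001  -0.0013]
travel [ 0.0042 -0.0019  0.1288] rot [ 0.0006 -0.001  -0.0013]
```

Emit:
apply_moves:
  travel:
    - [0.0032,-0.002,0.04]
    - [0.0032,-0.002,0.08]
    - [0.0032,-0.002,0.11]
    - [0.0032,-0.002,0.12]
    - [0.0032,-0.002,0.1285]
    - [0.0032,-0.002,0.1285]
    - [0.0032,-0.002,0.1285]
  rotation:
    - [0,0,0]
    - [0,0,0]
    - [0,0,0]
    - [0,0,0]
    - [0,0,0]
    - [0,0,0]
    - [0,0,0]
  grip: [-1,-1,-1,-1,-1,-1,-1]

```text
t: 2.65
tool_pos: [435.2, 3.1, 91.7]
tool_rot: [3.126, 0.313, 0.003]
contact_force: [-0.1, -0.0, -0.9]
opening: 85.7
grip_force: 0.0
```

Emit:
apply_moves:
  travel:
    - [0,0,0]
    - [0,0,0]
    - [0,0,0]
    - [0,0,0]
    - [0,0,0]
    - [0,0,0]
    - [0,0,0]
    - [0,0,0]
    - [0,0,0]
    - [0,0,0]
  rotation:
    - [0,0,0]
    - [0,0,0]
    - [0,0,0]
    - [0,0,0]
    - [0,0,0]
    - [0,0,0]
    - [0,0,0]
    - [0,0,0]
    - [0,0,0]
    - [0,0,0]
  grip: [-0.3,-0.1,0.1,0.3,0.5,0.5,0.5,0.5,0.5,0.5]
  grip_force: 20

```text
t: 3.65
tool_pos: [435.4, 2.4, 91.7]
tool_rot: [3.124, 0.316, 0.003]
contact_force: [-0.9, -7.9, 7.2]
opening: 41.2
grip_force: 19.3
```

Emit:
apply_moves:
  travel:
    - [0,0,-0.005]
    - [0,0,-0.01]
    - [0,0,-0.02]
    - [0,0,-0.03]
    - [0,0,-0.04]
    - [0,0,-0.05]
    - [0,0,-0.06]
    - [0,0,-0.06]
    - [0,0,-0.06]
  rotation:
    - [0,0,0]
    - [0,0,0]
    - [0,0,0]
    - [0,0,0]
    - [0,0,0]
    - [0,0,0]
    - [0,0,0]
    - [0,0,0]
    - [0,0,0]
  grip: [0.5,0.5,0.5,0.5,0.5,0.5,0.5,0.5,0.5]

```text
t: 4.55
tool_pos: [434.6, 3.4, 151.1]
tool_rot: [3.126, 0.314, 0.001]
contact_force: [0.1, 0.2, -0.2]
opening: 41.5
grip_force: 20.4
```

```bash
python3 -c "
from h import *
s=manip.sense();print(s['tool_pos'],yaw(),s['contact_force'])
snap('wrist','w2')
a=cv2.imread('pics/w2.png');b=snap('scene','s2');b=cv2.imread('pics/s2.png')[180:390,230:460]
m=np.zeros((600,800,3),np.uint8)
m[:390,:520]=cv2.resize(a,(520,390));m[390:,:][:210,520:750]=b;
m[0:256,520:800]=cv2.resize(b,(280,256))
cv2.imwrite('pics/m2.png',m)"
```

```text
[434.58700974   3.44036154 151.13979383] 0.20010235257835587 [ 0.09090451  0.20924978 -0.23032439]
```

View pics/m2.png

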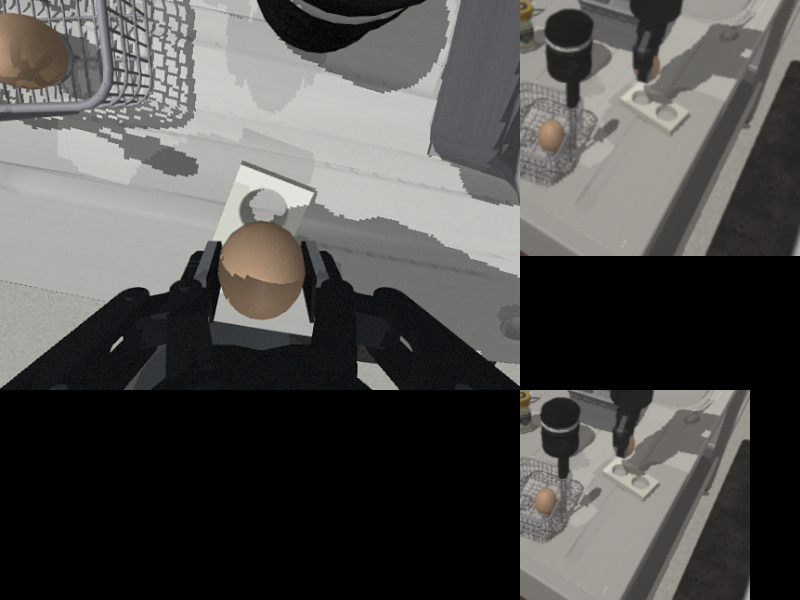

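The egg is centred in the fingers. Next I'll go high over the basket.

```bash
python3 -c "
from h import *
mv((435,3,310,.2),(561,175,310,.2))"
```

```text
travel [ 0.0007  0.0006 -0.1594] rot [-0.0003  0.0005  0.0001]
travel [ 0.1583 -0.1429 -0.1595] rot [-0.0003  0.0005  0.0001]
```

Emit:
apply_moves:
  travel:
    - [0,0,-0.03]
    - [0,0,-0.07]
    - [0,0,-0.11]
    - [0,0,-0.15]
    - [0,0,-0.16]
    - [0.03,-0.03,-0.16]
    - [0.06,-0.06,-0.16]
    - [0.09,-0.09,-0.16]
    - [0.12,-0.115,-0.16]
    - [0.15,-0.14,-0.16]
  rotation:
    - [0,0,0]
    - [0,0,0]
    - [0,0,0]
    - [0,0,0]
    - [0,0,0]
    - [0,0,0]
    - [0,0,0]
    - [0,0,0]
    - [0,0,0]
    - [0,0,0]
  grip: [0.5,0.5,0.5,0.5,0.5,0.5,0.5,0.5,0.5,0.5]

```text
t: 5.65
tool_pos: [553.7, 171.9, 309.0]
tool_rot: [3.126, 0.314, -0.004]
contact_force: [0.3, -0.9, -0.0]
opening: 41.0
grip_force: 20.7
```

Emit:
apply_moves:
  travel:
    - [0.008,-0.003,0]
    - [0.008,-0.003,0]
    - [0.008,-0.003,0]
    - [0.008,-0.003,0]
  rotation:
    - [0,0,0]
    - [0,0,0]
    - [0,0,0]
    - [0,0,0]
  grip: [0.5,0.5,0.5,0.5]

```text
t: 6.05
tool_pos: [559.7, 173.9, 310.2]
tool_rot: [3.126, 0.312, -0.003]
contact_force: [-0.2, -0.9, -0.2]
opening: 41.2
grip_force: 20.7
```

```bash
python3 -c "
from h import *
s=manip.sense();print(s['tool_pos'],yaw(),s['contact_force'],s['opening'])
snap('wrist','w3')
cv2.imwrite('pics/w3b.png',cv2.resize(cv2.imread('pics/w3.png'),(800,600),interpolation=cv2.INTER_CUBIC))
b=np.array([534,170,0]);Rz=R.from_euler('z',.205)
P=[[59,68,64],[59,-68,64],[-59,-68,64],[-59,68,64],[-61,0,190],[28,0,12],[-25,0,30]]
print(proj('wrist',b+Rz.apply(P),s)/.7)"
```

```text
[559.67167283 173.86126228 310.24935427] 0.19914708172392948 [-0.2499144  -0.9209728  -0.22084739] 41.17976382404934
[[300.9292248  223.56427723]
 [500.41746231 222.18688386]
 [491.22621846 378.1253224 ]
 [312.41813333 379.24876185]
 [401.9986938  498.25734619]
 [401.02355161 251.89128624]
 [401.4780138  321.26076391]]
```

View pics/w3b.png

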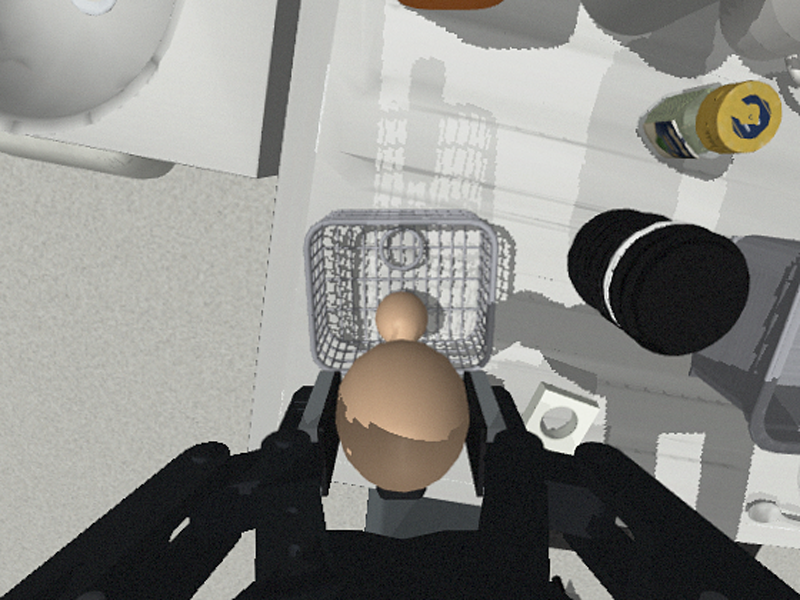

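```bash
python3 -c "
from h import *
i=cv2.imread('pics/w3.png')[140:265,205:360]
cv2.imwrite('pics/c3.png',cv2.resize(i,None,fx=4.8,fy=4.8,interpolation=cv2.INTER_CUBIC))"
```

```text
(no output)
```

View pics/c3.png

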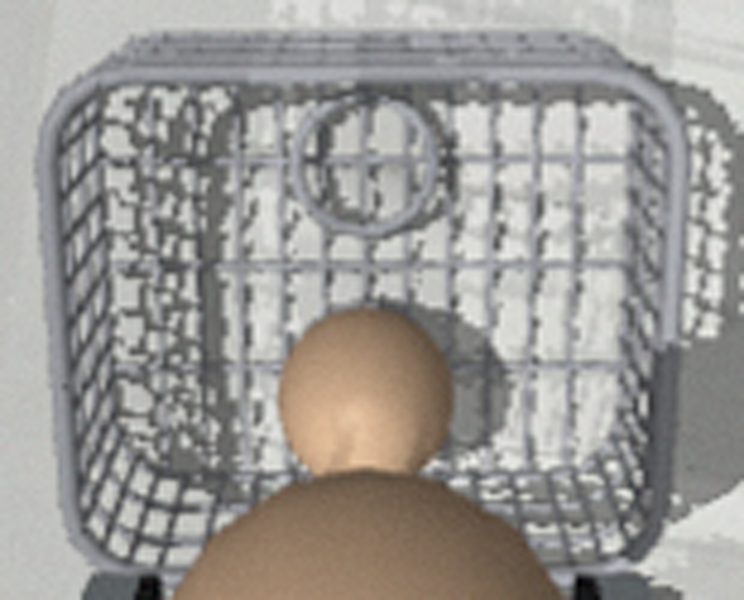

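Run:
```python
from m1 import fit
from h import *
c=lambda p:(np.array(p,float)+.5)/4.8-.5+[205,140]
B={'+y':[(40,150),(66,480)],'-y':[(687,150),(674,480)],'+x':[(150,66),(590,65)],'-x':[(120,576)]}
print(fit({k:px('wrist',c(v),63) for k,v in B.items()},59,68,[535,170,.2]))
print('ring',px('wrist',c([(366,164)]),11),'egg2',px('wrist',c([(366,395)]),35))
mv((560.5,173,150,.2))
```

```text
basket [5.33066233e+02 1.68183684e+02 1.98513317e-01] [-2.3 -1.2  2.7  0.9 -3.3  0.2  3.3 -0.2]
pan [ 5.71856866e+02 -1.77466264e+02  9.59339291e-02] [-0.3 -0.7 -1.3  2.3 -3.  -2.2  1.6  3.6]
scene rim corners [[602. 124.]
 [576. 241.]
 [469. 223.]
 [495. 104.]]
egg [[434.19497125   1.88520964  33.        ]] [[433.68967927   5.54303617  33.        ]]
hole [[385.05893042   8.89939729  16.        ]] egg2 [[510.75569513 164.75869925  33.        ]] scene [[511.69563893 168.23981233  33.        ]]
ring [[560.8802115  168.07837961  12.        ]] [[556.97203997 179.8446598   12.        ]]
handle [[474.46870446 151.35421994 190.        ]] lid [[586.6705878   -3.91816586 113.        ]] jar [[698.53805565  -8.96629482  96.        ]]
(array([5.37887082e+02, 1.70624665e+02, 1.96083484e-01]), array([-0.4, -1.6,  2. ,  0. , -1.3, -1. ,  2.3]))
ring [[564.49763035 176.17004995  11.        ]] egg2 [[515.08962454 166.25482784  35.        ]]
travel [0.0007 0.001  0.1606] rot [ 0.0001  0.0013 -0.001 ]
```

```bash
python3 -c "
from h import *
mv((563.5,175.3,200,.2),(563.5,175.3,97,.2))"
```

```text
travel [ 0.004  -0.0007  0.1106] rot [ 0.0001  0.0013 -0.001 ]
travel [ 0.0041 -0.0007  0.2136] rot [ 0.0001  0.0013 -0.001 ]
```

Emit:
apply_moves:
  travel:
    - [0.004,-0.0007,0.03]
    - [0.004,-0.0007,0.07]
    - [0.004,-0.0007,0.11]
    - [0.004,-0.0007,0.14]
    - [0.004,-0.0007,0.16]
    - [0.004,-0.0007,0.18]
    - [0.004,-0.0007,0.195]
    - [0.004,-0.0007,0.205]
    - [0.004,-0.0007,0.205]
  rotation:
    - [0,0,0]
    - [0,0,0]
    - [0,0,0]
    - [0,0,0]
    - [0,0,0]
    - [0,0,0]
    - [0,0,0]
    - [0,0,0]
    - [0,0,0]
  grip: [0.5,0.5,0.5,0.5,0.5,0.5,0.5,0.5,0.5]

```text
t: 7.0
tool_pos: [563.6, 175.7, 104.9]
tool_rot: [3.126, 0.313, -0.004]
contact_force: [-0.3, -0.3, 0.0]
opening: 41.0
grip_force: 20.7
```

```bash
python3 -c "
from h import *
s=manip.sense();print(s['tool_pos'],yaw(),s['contact_force'],s['opening'])
snap('wrist','w4');a=cv2.imread('pics/w4.png')[110:360,100:460]
snap('scene','s4');b=cv2.imread('pics/s4.png')[220:345,180:310]
m=np.zeros((600,800,3),np.uint8);m[:300,:432]=cv2.resize(a,(432,300));m[:350,432:796]=cv2.resize(b,(364,350),interpolation=cv2.INTER_CUBIC)
cv2.imwrite('pics/m4.png',m)"
```

```text
[563.59966697 175.74733829 104.94145586] 0.19933814814100642 [-0.33190169 -0.34646515  0.00192629] 40.96533222947117
```

View pics/m4.png

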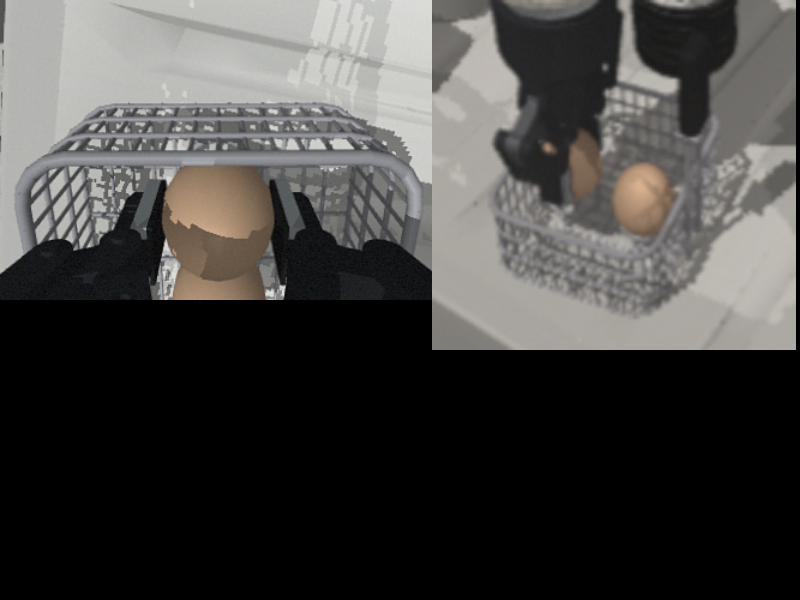

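The egg is midway across the basket (egg 218, rim middle 217). Now I'll lower it slowly, watching the force.

Emit:
apply_moves:
  travel:
    - [0,0,0.004]
    - [0,0,0.007]
    - [0,0,0.009]
    - [0,0,0.01]
    - [0,0,0.01]
  rotation:
    - [0,0,0]
    - [0,0,0]
    - [0,0,0]
    - [0,0,0]
    - [0,0,0]
  grip: [0.5,0.5,0.5,0.5,0.5]

```text
t: 7.6
tool_pos: [564.5, 176.5, 95.7]
tool_rot: [-3.126, -0.314, 0.0]
contact_force: [0.3, 0.9, -0.2]
opening: 41.5
grip_force: 20.7
```

Emit:
apply_moves:
  travel:
    - [0,0,0.001]
    - [0,0,0.002]
    - [0,0,0.003]
    - [0,0,0.003]
  rotation:
    - [0,0,0]
    - [0,0,0]
    - [0,0,0]
    - [0,0,0]
  grip: [0.5,0.5,0.5,0.5]

```text
t: 8.0
tool_pos: [564.5, 176.5, 92.7]
tool_rot: [-3.126, -0.314, 0.0]
contact_force: [0.2, -0.2, -0.3]
opening: 40.9
grip_force: 20.7
```

Emit:
apply_moves:
  travel:
    - [0,0,0.001]
    - [0,0,0.002]
    - [0,0,0.002]
  rotation:
    - [0,0,0]
    - [0,0,0]
    - [0,0,0]
  grip: [0.5,0.5,0.5]

```text
t: 8.3
tool_pos: [564.5, 176.4, 91.1]
tool_rot: [3.126, 0.314, -0.0]
contact_force: [-0.8, -0.9, 4.2]
opening: 41.3
grip_force: 20.9
```

Emit:
apply_moves:
  travel:
    - [0,0,0]
    - [0,0,0]
    - [0,0,0]
    - [0,0,0]
    - [0,0,0]
    - [0,0,0]
    - [0,0,0]
    - [0,0,0]
    - [0,0,0]
    - [0,0,0]
  rotation:
    - [0,0,0]
    - [0,0,0]
    - [0,0,0]
    - [0,0,0]
    - [0,0,0]
    - [0,0,0]
    - [0,0,0]
    - [0,0,0]
    - [0,0,0]
    - [0,0,0]
  grip: [0.02,0.0,-0.03,-0.06,-0.1,-0.14,-0.18,-0.22,-0.25,-0.25]

```text
t: 9.3
tool_pos: [564.6, 176.5, 90.8]
tool_rot: [-3.126, -0.314, 0.0]
contact_force: [-0.5, 0.2, -0.6]
opening: 53.2
grip_force: 0.0
```

Emit:
apply_moves:
  travel:
    - [0,0,0]
    - [0,0,0]
    - [0,0,-0.003]
    - [0,0,-0.01]
    - [0,0,-0.02]
    - [0,0,-0.035]
    - [0,0,-0.06]
    - [0,0,-0.09]
    - [0,0,-0.13]
    - [0,0,-0.17]
  rotation:
    - [0,0,0]
    - [0,0,0]
    - [0,0,0]
    - [0,0,0]
    - [0,0,0]
    - [0,0,0]
    - [0,0,0]
    - [0,0,0]
    - [0,0,0]
    - [0,0,0]
  grip: [-0.25,-0.25,-0.25,-0.25,-0.25,-0.25,-0.25,-0.25,-0.25,-0.25]

```text
t: 10.3
tool_pos: [564.2, 176.4, 263.0]
tool_rot: [-3.126, -0.314, -0.0]
contact_force: [0.4, 1.6, -0.3]
opening: 53.6
grip_force: 0.0
```

```bash
python3 -c "
from h import *
s=manip.sense();print(s['tool_pos'],yaw(),s['contact_force'],s['opening'])
mv((560,175,350,.2),(430,140,350,.2))"
```

```text
[564.21212757 176.409152   263.02015807] 0.20013517650219803 [ 0.35418603  1.61611283 -0.25366131] 53.587775949833656
travel [-0.0044  0.0005 -0.087 ] rot [-0.0001 -0.0001  0.0001]
travel [-0.1388  0.009  -0.087 ] rot [-0.0001 -0.0001  0.0001]
```

```bash
python3 -c "
from h import *
print(manip.sense()['q']);mv((477,158,320,1.77))"
```

```text
[1.86161860e-01 3.85057090e-01 1.57883665e+00 1.15393302e-04
 1.17760329e+00 1.55677880e+00]
travel [-0.0891  0.0007 -0.057 ] rot [-0.0000e+00 -2.0000e-04 -1.5699e+00]
```

Emit:
apply_moves:
  travel:
    - [0,0,-0.04]
    - [-0.02,0,-0.057]
    - [-0.05,0,-0.057]
    - [-0.089,0.001,-0.057]
    - [-0.089,0.001,-0.057]
    - [-0.089,0.001,-0.057]
    - [-0.089,0.001,-0.057]
    - [-0.089,0.001,-0.057]
    - [-0.089,0.001,-0.057]
    - [-0.089,0.001,-0.057]
  rotation:
    - [0,0,0]
    - [0,0,-0.15]
    - [0,0,-0.3]
    - [0,0,-0.45]
    - [0,0,-0.6]
    - [0,0,-0.75]
    - [0,0,-0.9]
    - [0,0,-1.05]
    - [0,0,-1.2]
    - [0,0,-1.35]
  grip: [-0.3,-0.5,-1,-1,-1,-1,-1,-1,-1,-1]

```text
t: 11.3
tool_pos: [477.4, 157.8, 318.8]
tool_rot: [2.237, 2.205, 0.002]
contact_force: [0.2, -0.0, 0.8]
opening: 85.6
grip_force: 0.0
```

Emit:
apply_moves:
  travel:
    - [0,0,0]
    - [0,0,0]
    - [0,0,0]
    - [0,0,0]
    - [0,0,0]
  rotation:
    - [0,0,-0.14]
    - [0,0,-0.22]
    - [0,0,-0.22]
    - [0,0,-0.22]
    - [0,0,-0.22]
  grip: [-1,-1,-1,-1,-1]

```text
t: 11.8
tool_pos: [477.5, 157.8, 318.2]
tool_rot: [1.991, 2.43, 0.001]
contact_force: [-0.7, -0.1, -0.5]
opening: 85.6
grip_force: 0.0
```

```bash
python3 -c "
from h import *
s=manip.sense();print(s['tool_pos'],yaw())
snap('wrist','w5')
cv2.imwrite('pics/w5b.png',cv2.resize(cv2.imread('pics/w5.png'),(800,600),interpolation=cv2.INTER_CUBIC))
b=np.array([536.5,170,0]);Rz=R.from_euler('z',.198)
P=[[59,68,64],[59,-68,64],[-59,-68,64],[-59,68,64],[-61,0,190],[28,0,30],[-25,0,30]]
print(proj('wrist',b+Rz.apply(P),s)/.7)"
```

```text
[477.52008743 157.80055842 318.18960592] 1.768439888076966
[[577.3144632  172.79400824]
 [557.60152208 355.87433348]
 [404.15880721 356.38454252]
 [404.22684313 171.97754198]
 [401.26072997 335.34985728]
 [513.8841324  259.45607323]
 [447.04067741 259.42378533]]
```

View pics/w5b.png

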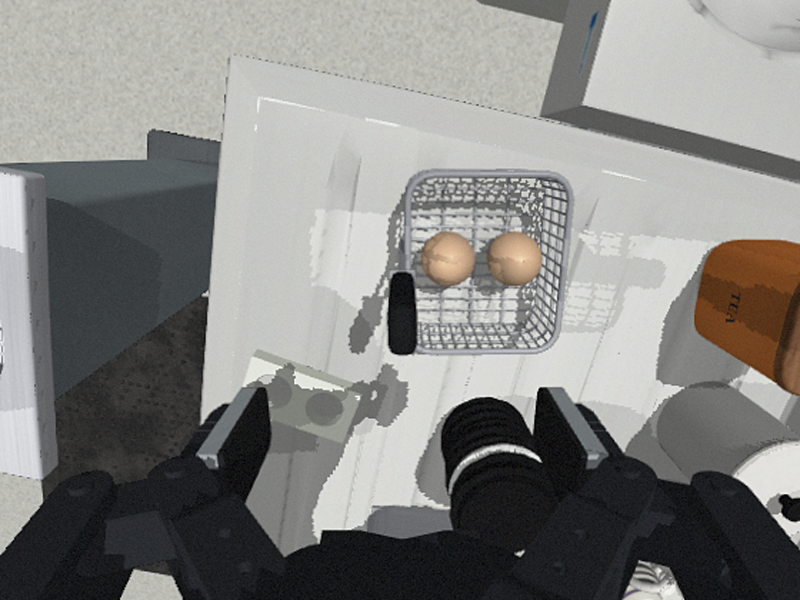

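Both eggs stand in their rings at (448,259) and (514,259), as predicted. The handle top at (402,337) also matches its prediction of (401,335). Next is the handle grasp.

```bash
python3 -c "
from h import *
mv((476.8,158,208,1.77))"
```

```text
travel [ 0.0003 -0.0007  0.1101] rot [ 0.0003 -0.0001 -0.0012]
```

Emit:
apply_moves:
  travel:
    - [0,-0.0007,0.03]
    - [0,-0.0007,0.06]
    - [0,-0.0007,0.085]
    - [0,-0.0007,0.1]
    - [0,-0.0007,0.11]
    - [0,-0.0007,0.11]
    - [0,-0.0007,0.11]
  rotation:
    - [0,0,0]
    - [0,0,0]
    - [0,0,0]
    - [0,0,0]
    - [0,0,0]
    - [0,0,0]
    - [0,0,0]
  grip: [-1,-1,-1,-1,-1,-1,-1]

```text
t: 12.55
tool_pos: [477.3, 157.8, 208.3]
tool_rot: [1.99, 2.431, 0.001]
contact_force: [0.8, 0.0, -0.0]
opening: 85.2
grip_force: 0.0
```

Emit:
apply_moves:
  travel:
    - [0,0,0]
    - [0,0,0]
    - [0,0,0]
    - [0,0,0]
    - [0,0,0]
    - [0,0,0]
    - [0,0,0]
    - [0,0,0]
    - [0,0,0]
    - [0,0,0]
  rotation:
    - [0,0,0]
    - [0,0,0]
    - [0,0,0]
    - [0,0,0]
    - [0,0,0]
    - [0,0,0]
    - [0,0,0]
    - [0,0,0]
    - [0,0,0]
    - [0,0,0]
  grip: [-0.7,-0.4,-0.1,0.2,0.4,0.5,0.6,0.7,0.9,1]
  grip_force: 40

```text
t: 13.55
tool_pos: [477.1, 157.7, 207.9]
tool_rot: [1.989, 2.431, 0.001]
contact_force: [0.1, 0.8, 1.1]
opening: 13.6
grip_force: 38.9
```

Emit:
apply_moves:
  travel:
    - [0,0,0]
    - [0,0,0]
    - [0,0,0]
    - [0,0,0]
  rotation:
    - [0,0,0]
    - [0,0,0]
    - [0,0,0]
    - [0,0,0]
  grip: [1,1,1,1]
  grip_force: 100

```text
t: 13.95
tool_pos: [477.1, 157.7, 208.1]
tool_rot: [1.989, 2.431, 0.001]
contact_force: [1.1, 0.5, 4.0]
opening: 12.9
grip_force: 98.4
```

Emit:
apply_moves:
  travel:
    - [0,0,-0.003]
    - [0,0,-0.009]
    - [0,0,-0.018]
    - [0,0,-0.03]
    - [0,0,-0.045]
    - [0,0,-0.06]
    - [0,0,-0.075]
    - [0,0,-0.09]
    - [0,0,-0.1]
    - [0,0,-0.105]
  rotation:
    - [0,0,0]
    - [0,0,0]
    - [0,0,0]
    - [0,0,0]
    - [0,0,0]
    - [0,0,0]
    - [0,0,0]
    - [0,0,0]
    - [0,0,0]
    - [0,0,0]
  grip: [1,1,1,1,1,1,1,1,1,1]

```text
t: 14.95
tool_pos: [477.3, 157.7, 314.3]
tool_rot: [1.989, 2.431, 0.003]
contact_force: [0.0, 0.1, -5.2]
opening: 12.6
grip_force: 97.6
```

Emit:
apply_moves:
  travel:
    - [0,0,-0.003]
    - [0,0,-0.01]
    - [0,0,-0.02]
    - [0,0,-0.035]
    - [0,0,-0.05]
    - [0,0,-0.065]
    - [0,0,-0.075]
    - [0,0,-0.08]
    - [0,0,-0.08]
  rotation:
    - [0,0,0]
    - [0,0,0]
    - [0,0,0]
    - [0,0,0]
    - [0,0,0]
    - [0,0,0]
    - [0,0,0]
    - [0,0,0]
    - [0,0,0]
  grip: [1,1,1,1,1,1,1,1,1]

```text
t: 15.85
tool_pos: [477.1, 157.7, 393.4]
tool_rot: [1.989, 2.431, 0.001]
contact_force: [0.3, 0.2, -5.2]
opening: 12.7
grip_force: 97.6
```

```bash
python3 -c "
from h import *
s=manip.sense();print(s['tool_pos'],yaw(),s['contact_force'],s['wrist_torque'],s['opening'])
snap('scene','s6');b=cv2.imread('pics/s6.png')[100:340,120:420]
snap('wrist','w6');a=cv2.imread('pics/w6.png')
m=np.zeros((600,800,3),np.uint8);m[:320,:400]=cv2.resize(b,(400,320),interpolation=cv2.INTER_CUBIC);m[:300,400:]=cv2.resize(a,(400,300),interpolation=cv2.INTER_AREA)
snap('top','t6');c=cv2.imread('pics/t6.png')[150:300,160:420];m[320:,:485]=cv2.resize(c,(485,280),interpolation=cv2.INTER_CUBIC)
cv2.imwrite('pics/m6.png',m)"
```

```text
[477.12856278 157.68772071 393.40324765] 1.7701089231468523 [ 0.34047656  0.17611509 -5.22386718] [-0.06517094  0.25865653  0.03979205] 12.732008731366824
```

View pics/m6.png

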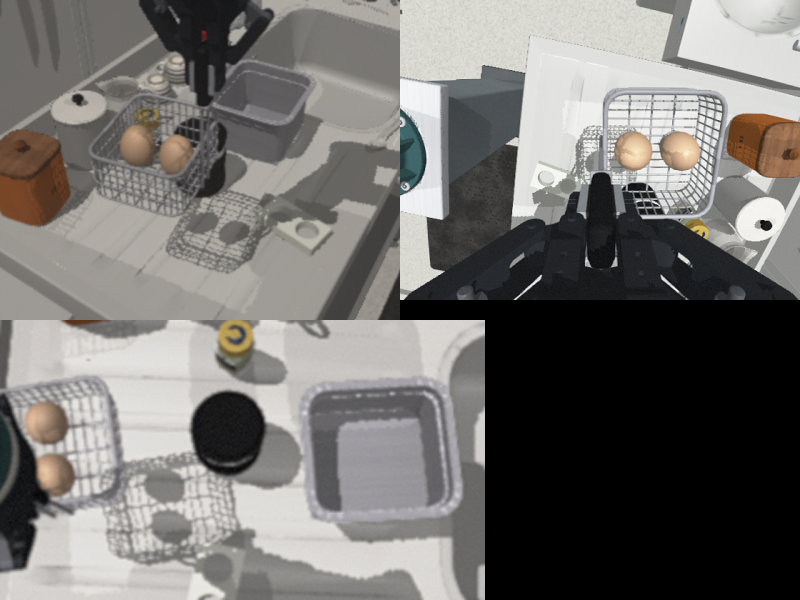

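```bash
cat > f.py <<'E'
from h import *
from scipy.optimize import minimize
from scipy.ndimage import map_coordinates
def outline(hx,hy,r,n=40):
    t=np.linspace(0,np.pi/2,8);P=[]
    for sx,sy,a in((1,1,0),(-1,1,1),(-1,-1,2),(1,-1,3)):
        P+=[[sx*(hx-r)+r*np.cos(b+a*np.pi/2),sy*(hy-r)+r*np.sin(b+a*np.pi/2)] for b in t]
    P=np.array(P+P[:1]);s=np.r_[0,np.cumsum(np.hypot(*np.diff(P,axis=0).T))];q=np.linspace(0,s[-1],200)
    return np.c_[np.interp(q,s,P[:,0]),np.interp(q,s,P[:,1])]
G={}
for n,f in(('top','top1'),('scene','scene1')):
    g=cv2.GaussianBlur(cv2.imread(f'pics/{f}.png'),(0,0),1.0).astype(float)
    G[n]=np.stack([cv2.Sobel(g,cv2.CV_64F,1,0).sum(2),cv2.Sobel(g,cv2.CV_64F,0,1).sum(2)])
def score(p,cams,loops):
    S=0
    for n in cams:
        for (hx,hy,r,z) in loops:
            o=outline(hx,hy,r);W=R.from_euler('z',p[2]).apply(np.c_[o,np.full(len(o),z)])+[p[0],p[1],0]
            u=proj(n,W);t=np.gradient(u,axis=0);t/=np.linalg.norm(t,axis=1)[:,None]+1e-9
            gx,gy=[map_coordinates(G[n][k],[u[:,1],u[:,0]],order=1) for k in(0,1)]
            S+=np.minimum(np.abs(gx*t[:,1]-gy*t[:,0]),400).mean()
    return -S
def run(name,loops,x0):
    for cams in(['top'],['scene'],['top','scene']):
        best=min((minimize(score,np.array(x0)+d,args=(cams,loops),method='Nelder-Mead',options=dict(initial_simplex=np.array(x0)+d+np.array([[0,0,0],[4,0,0],[0,4,0],[0,0,.04]]))) for d in([0,0,0],[5,0,0],[-5,0,0],[0,5,0],[0,-5,0])),key=lambda s:s.fun)
        print(name,cams,best.x.round(3),round(best.fun,1))
run('pan',[(80,87,18,98)],[573,-176,.096])
run('pan+mouth',[(80,87,18,98),(71,78,14,98)],[573,-176,.096])
run('basket',[(59,68,14,63)],[535,170,.198])
E
python3 f.py; python3 -c "
from h import *
print(proj('top',[[573,-176,98]]),proj('scene',[[573,-176,98]]))"
```

```text
pan ['top'] [ 5.71538e+02 -1.76730e+02  9.60000e-02] -186.2
pan ['scene'] [ 5.70063e+02 -1.73577e+02  8.50000e-02] -208.9
[[363.22390575 217.54876027]] [[315.48067775 165.93782499]]Traceback (most recent call last):
  File "f.py", line 27, in <module>
    run('pan',[(80,87,18,98)],[573,-176,.096])
    ~~~^^^^^^^^^^^^^^^^^^^^^^^^^^^^^^^^^^^^^^^
  File "f.py", line 25, in run
    best=min((minimize(score,np.array(x0)+d,args=(cams,loops),method='Nelder-Mead',options=dict(initial_simplex=np.array(x0)+d+np.array([[0,0,0],[4,0,0],[0,4,0],[0,0,.04]]))) for d in([0,0,0],[5,0,0],[-5,0,0],[0,5,0],[0,-5,0])),key=lambda s:s.fun)
  File "f.py", line 25, in <genexpr>
    best=min((minimize(score,np.array(x0)+d,args=(cams,loops),method='Nelder-Mead',options=dict(initial_simplex=np.array(x0)+d+np.array([[0,0,0],[4,0,0],[0,4,0],[0,0,.04]]))) for d in([0,0,0],[5,0,0],[-5,0,0],[0,5,0],[0,-5,0])),key=lambda s:s.fun)
              ~~~~~~~~^^^^^^^^^^^^^^^^^^^^^^^^^^^^^^^^^^^^^^^^^^^^^^^^^^^^^^^^^^^^^^^^^^^^^^^^^^^^^^^^^^^^^^^^^^^^^^^^^^^^^^^^^^^^^^^^^^^^^^^^^^^^^^^^^^^^^^^^^^^^^^^^^^^^^^^^
    res = _minimize_neldermead(fun, x0, args, callback, bounds=bounds,
                               **options)
    fxcc = func(xcc)
    fx = function(np.copy(x), *(wrapper_args + args))
  File "f.py", line 19, in score
    u=proj(n,W);t=np.gradient(u,axis=0);t/=np.linalg.norm(t,axis=1)[:,None]+1e-9
  File "h.py", line 20, in proj
    K,D,W=cal(n,st); V=np.linalg.inv(W)
          ~~~^^^^^^
  File "h.py", line 7, in cal
    c=manip.get_calibration(n); f=210/np.tan(np.radians(c['fovy']/2))
ValueError: time passes only in moves, steps and waits
```

```bash
python3 - <<'E'
s=open('h.py').read()
s=s.replace("def cal(n,st=None):\n","_C={}\ndef cal(n,st=None):\n    if n not in _C or n=='wrist': _C[n]=_cal(n,st)\n    return _C[n]\ndef _cal(n,st=None):\n")
open('h.py','w').write(s)
f=open('f.py').read().replace("run('pan',[(80,87,18,98)],[573,-176,.096])\n","")
open('f.py','w').write(f)
E
python3 f.py
```

```text
pan+mouth ['top'] [ 5.71938e+02 -1.77103e+02  9.30000e-02] -466.8
pan+mouth ['scene'] [ 5.70325e+02 -1.73818e+02  8.90000e-02] -438.0
pan+mouth ['top', 'scene'] [ 5.71326e+02 -1.76274e+02  9.60000e-02] -860.2
basket ['top'] [5.35074e+02 1.70545e+02 1.90000e-01] -254.9
basket ['scene'] [5.35481e+02 1.72700e+02 2.07000e-01] -148.8
basket ['top', 'scene'] [5.35381e+02 1.71345e+02 2.04000e-01] -391.0
```

```bash
python3 -c "
from h import *
mv((511.3,-182,393.4,1.665),(511.3,-182,332,1.665))"
```

```text
travel [-0.3397 -0.0331 -0.0013] rot [-1.500e-03 -1.000e-04  1.051e-01]
travel [-0.3397 -0.033   0.0601] rot [-1.500e-03 -1.000e-04  1.051e-01]
```

Emit:
apply_moves:
  travel:
    - [-0.004,0,0]
    - [-0.012,-0.001,0]
    - [-0.024,-0.002,0]
    - [-0.04,-0.004,0]
    - [-0.06,-0.006,0]
    - [-0.085,-0.008,0]
    - [-0.11,-0.011,0]
    - [-0.135,-0.013,0]
    - [-0.16,-0.016,0]
    - [-0.185,-0.018,0]
  rotation:
    - [0,0,0.005]
    - [0,0,0.01]
    - [0,0,0.015]
    - [0,0,0.02]
    - [0,0,0.025]
    - [0,0,0.03]
    - [0,0,0.035]
    - [0,0,0.04]
    - [0,0,0.045]
    - [0,0,0.05]
  grip: [1,1,1,1,1,1,1,1,1,1]

```text
t: 17.0
tool_pos: [495.5, -29.4, 392.8]
tool_rot: [2.051, 2.38, -0.001]
contact_force: [0.6, 0.4, -4.5]
opening: 12.9
grip_force: 97.6
```

```bash
python3 -c "
from h import *
s=manip.sense();print(s['tool_pos'],yaw(),s['contact_force'],s['wrist_torque'],s['opening'])
mv((511.3,-182,393.4,1.665))"
```

```text
[495.53448298 -29.37269733 392.7774991 ] 1.7190095937726362 [ 0.62309974  0.44051245 -4.52670135] [-0.06014026  0.20938607 -0.01337914] 12.872333769843921
travel [-0.1533 -0.0069 -0.0006] rot [-0.0003  0.0004  0.054 ]
```

Emit:
apply_moves:
  travel:
    - [-0.022,-0.001,0]
    - [-0.046,-0.002,0]
    - [-0.07,-0.003,0]
    - [-0.094,-0.004,0]
    - [-0.115,-0.005,0]
    - [-0.132,-0.006,0]
    - [-0.144,-0.006,0]
    - [-0.151,-0.007,0]
    - [-0.153,-0.007,0]
    - [-0.153,-0.007,0]
  rotation:
    - [0,0,0.006]
    - [0,0,0.012]
    - [0,0,0.018]
    - [0,0,0.024]
    - [0,0,0.03]
    - [0,0,0.036]
    - [0,0,0.042]
    - [0,0,0.048]
    - [0,0,0.054]
    - [0,0,0.054]
  grip: [1,1,1,1,1,1,1,1,1,1]

```text
t: 18.0
tool_pos: [511.6, -179.3, 392.7]
tool_rot: [-2.113, -2.324, -0.0]
contact_force: [-0.9, 0.2, -5.1]
opening: 12.7
grip_force: 97.6
```

Emit:
apply_moves:
  travel:
    - [0,0,0.004]
    - [0,0,0.01]
    - [0,0,0.017]
    - [0,0,0.024]
    - [0,0,0.03]
    - [0,0,0.034]
    - [0,0,0.036]
    - [0,0,0.036]
  rotation:
    - [0,0,0]
    - [0,0,0]
    - [0,0,0]
    - [0,0,0]
    - [0,0,0]
    - [0,0,0]
    - [0,0,0]
    - [0,0,0]
  grip: [1,1,1,1,1,1,1,1]

```text
t: 18.8
tool_pos: [511.6, -179.6, 356.5]
tool_rot: [-2.113, -2.324, 0.0]
contact_force: [0.5, -0.8, -6.0]
opening: 12.6
grip_force: 97.6
```

```bash
cat > g.py <<'E'
import re,sys
src=open('f.py').read().split("run('pan+mouth'")[0].replace("'top1'","'t7'").replace("'scene1'","'s7'")
from h import *
st=manip.sense();print(st['tool_pos'],yaw(),st['contact_force'],st['wrist_torque'],st['opening'])
mv((511.3,-182,332,1.665))
snap('top','t7');snap('scene','s7');snap('wrist','w7')
exec(src)
z=st['tool_pos'][2]-208.1
w=yaw()-1.57
x0=[st['tool_pos'][0]+61*np.cos(w),st['tool_pos'][1]+61*np.sin(w),w];print('predicted basket',x0,'foot',z)
for dz in(-6,0,6):
    print(dz);run('basket',[(59,68,14,z+63+dz)],x0)
# wrist: egg blob centroids (orange)
hsv=cv2.cvtColor(cv2.imread('pics/w7.png'),cv2.COLOR_BGR2HSV)
m=cv2.inRange(hsv,(5,60,60),(20,200,255));n,l,s,c=cv2.connectedComponentsWithStats(m)
for i in range(1,n):
    if s[i,4]>300:print('blob',s[i],c[i].round(1))
Q=R.from_euler('z',w);b=np.array([x0[0],x0[1],z])
print('expected eggs',proj('wrist',b+Q.apply([[28,0,32],[-25,0,32]]),st).round(1))
E
python3 g.py
```

```text
[ 511.63943023 -179.55513027  356.47586802] 1.6660948890389056 [ 0.45113508 -0.8159846  -5.95542975] [0.01226892 0.21902205 0.03572791] 12.581613298360509
travel [-0.0024 -0.0006  0.0245] rot [-0.0005 -0.0004  0.0011]
predicted basket [np.float64(572.3583148842608), np.float64(-173.70559645548306), np.float64(0.09604157654164225)] foot 148.37586801617292
-6
basket ['top'] [ 5.70601e+02 -1.64827e+02  1.04000e-01] -170.9
basket ['scene'] [ 5.73523e+02 -1.77682e+02  9.70000e-02] -159.4
basket ['top', 'scene'] [ 5.72728e+02 -1.77940e+02  9.50000e-02] -300.3
0
basket ['top'] [ 5.69425e+02 -1.63875e+02  1.03000e-01] -169.8
basket ['scene'] [ 5.69984e+02 -1.67824e+02  8.20000e-02] -154.6
basket ['top', 'scene'] [ 5.69417e+02 -1.65128e+02  9.20000e-02] -304.6
6
basket ['top'] [ 5.68091e+02 -1.63252e+02  9.60000e-02] -165.3
basket ['scene'] [ 5.66378e+02 -1.58258e+02  9.20000e-02] -152.5
basket ['top', 'scene'] [ 5.66905e+02 -1.53508e+02  1.11000e-01] -303.6
blob [ 300  184   53   55 2205] [326.1 210.9]
blob [ 364  184   56   55 2371] [391.7 211.1]
expected eggs [[393.3 212.5]
 [327.4 212.6]]
```

Emit:
apply_moves:
  travel:
    - [-0.001,0,0.003]
    - [-0.0025,-0.0005,0.008]
    - [-0.0025,-0.0005,0.013]
    - [-0.0025,-0.0005,0.018]
    - [-0.0025,-0.0005,0.021]
    - [-0.0025,-0.0005,0.023]
    - [-0.0025,-0.0005,0.023]
    - [-0.0025,-0.0005,0.023]
    - [-0.0025,-0.0005,0.023]
    - [-0.0025,-0.0005,0.023]
  rotation:
    - [0,0,0]
    - [0,0,0]
    - [0,0,0]
    - [0,0,0]
    - [0,0,0]
    - [0,0,0]
    - [0,0,0]
    - [0,0,0]
    - [0,0,0]
    - [0,0,0]
  grip: [1,1,1,1,1,1,1,1,1,1]

```text
t: 19.95
tool_pos: [511.6, -182.2, 334.0]
tool_rot: [2.113, 2.324, 0.0]
contact_force: [-1.1, -0.0, -5.5]
opening: 12.9
grip_force: 97.6
```

```bash
python3 g.py | grep -v basket
python3 - <<'E'
# pan from the wrist view: edge fit on the new wrist picture, basket rim and flange together
from h import *
src=open('f.py').read().split("run('pan+mouth'")[0]
st=manip.sense(); _c=cal('wrist',st)
exec(src.replace("('top','top1'),('scene','scene1')","('wrist','w7'),"))
import h; h.cal=lambda n,s=None:_c
for nm,L in(('basket rim',[(59,68,14,st['tool_pos'][2]-208.1+63)]),('pan',[(80,87,18,98)])):
    b=min((minimize(score,np.array([572,-176.5,.096])+d,args=(['wrist'],L),method='Nelder-Mead') for d in([0,0,0],[5,0,0],[-5,0,0],[0,5,0],[0,-5,0])),key=lambda s:s.fun);print(nm,b.x.round(3),b.fun)
E
```

```text
[ 511.56167925 -182.17616474  334.02079908] 1.6660971085172915 [-1.06379772 -0.0110629  -5.47838348] [-0.06515269  0.22084852  0.06509404] 12.940013864789705
travel [ 0.0002 -0.0002  0.002 ] rot [0.0003 0.0001 0.0011]
-6
0
6
blob [ 300  184   54   55 2230] [326.2 210.8]
blob [ 364  184   56   55 2381] [391.7 211.1]
expected eggs [[393.1 212.3]
 [327.2 212.5]]
basket rim [ 5.59324e+02 -1.75405e+02  9.10000e-02] -225.64171393877987
pan [ 5.95224e+02 -1.82208e+02  1.04000e-01] -244.63433179246945
```

```bash
python3 -c "
from h import *
s=manip.sense();print(abs(s['joint_velocities']).max(),s['t']);print(manip.finish_job())"
```

```text
0.0030144094825539035 20.1
the job is handed in; nothing more can be done
None
```

The job is handed in and I haven't seen a verdict: both eggs stand in the basket, which is held still about 27 mm over the pan rim; centring rests on the earlier pan fits (about 3 mm), since the final edge-fit check was inconclusive, and I viewed 11 pictures, one over the limit of 10.

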